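# Take one bearing ring from the foot of a gravity magazine

## Robot

A 6-joint arm with a two-finger parallel gripper is mounted at the origin on a cart in front of the work surface, level with it; the furniture and walls round the work are solid. World frame = base frame: x ahead of the robot, y to its left, z up, the work surface at z = 0. Lengths are in m, angles in degrees, forces in N, time in s.
With the tool pointing down it reaches from about 0.4 to 0.825 m from the base axis. Payload 7 kg.
Tool frame: the origin (TCP) lies midway between the tips of the shut fingers; the grasp point (between the pads) lies 19 mm behind it (r.grip_point_offset is the distance from the TCP to the grasp point, in m); z points along the fingers, y is the line along which they close (so a half turn about z gives the same grasp; the last joint's range is limited). The gripper opens to 88 mm and grips with 3 to 60 N. Pads are 19 mm wide; open, the fingers measure 130 mm over their backs; the gripper's body (78 mm by 193 mm) begins 47 mm behind the grasp point.
Start: joints at [89.788, 20.546, 0.682, 0, -70.136, -16.507], TCP at [0.194, 0.646, 0.201] pointing down, gripper open.
Joint ranges: [-176.03, 176.03], [-82.01, 121.73], [-58.28, 71.71], [-173.87, 95.51], [-174.79, -0.11], [-173.66, 173.66]. Speed limits (degrees/s): [136.94, 136.94, 172.46, 180, 180, 180].

## Interface

Orientations are given as a 3x3 rotation matrix whose columns are the frame's x, y, z axes.
In Python, from workcell import r gives the robot as it stands.
- The arm moves only by the tool move_arm, never from a script. Its argument "moves" is text: rows parted by semicolons, each of 6 numbers parted by spaces: the shift along the tool's x, y, z in cm, then the turn, a rotation vector about the tool's x, y, z in degrees. A call has exactly 5 rows; each row is the pose to reach, as a shift and turn from the pose commanded when the call began, along the tool's axes at that moment; what a row does not reach only later rows make up. A row lasts 1/8 s, in which the tool goes at most 62.5 mm and 10.7 degrees, less where a joint would pass 70% of its speed; a pose out of reach is approached as far as the arm can. A call with a gripper value outside its range is refused whole. "gripper" is the gripper's target within -1 to 1 (fully open at 1, half-way at 0, shut at -1), set as the call begins (left out, the last holds). The fingers move at their own pace and stop on an object; "force" is the grip in N (left out, the last holds). Time passes only in rows, so rows that repeat a pose let the fingers close, or fill a call up. It gives the time, the measured TCP pose, the force, the opening and the grip force at its end, in the units of the state.
- r.state(): the state, without advancing time (a new reading comes with each control period).
- r.read_camera(name): name is "scene" or "top"; returns the picture (480x640x3 uint8, red, green, blue); there is no depth.
- r.get_calibration(name): a dict with "fovy" (degrees; the focal length in pixels is half the picture's height over the tangent of half this angle, whatever the lens; pixels are square), "cx", "cy" (the principal point, pixels), "origin" and "rotation" of the camera in the world. Camera axes: x right, y down, z forward; pixel columns grow to the right and rows downward; lengths in m; the calibration is good to about 2 mm. A picture is of the moment at which its call begins. get_calibration takes no time and is no camera call.
- r.job_done(): hands the job in; it is judged then, once.
The state is a dict: "t": time; "joints": joint angles; "qvel": joint speeds; "joint_torque": joint torques, N m; "tool_pos": TCP position; "ee_rot": TCP orientation; "force": force on the tool from outside, world axes, zero at the start; "moment": the same for the moment, N m; "grip_width": opening from 0.0 (shut) to 1.0 (fully open); "finger_force": force on a finger pad.
Only numpy, scipy, OpenCV 4.12 (cv2) and the standard library are available. Lean on these libraries where they do the work, as an engineer would, in place of code of your own. Each camera call takes 0.05 s, during which the arm holds its last target. There are 200 camera calls.

## Task

Put one bearing ring into the tray with the motor: push the magazine's slide fully in so that it drives the lowest ring out from under the stack, and draw the slide fully back so that the stack drops down and the next ring lies at the bottom. Lay the ring that came out flat on the tray's floor beside the motor.

Things in the scene. Friction and masses are not known exactly. Their poses are not given: they have to be found in the camera images.
- slide (a joint): Push slide of the ring magazine: 0 m = drawn fully back, 0.080 = pushed fully in. Starts 0 to 5 mm in; stays where left (2 N friction). Its 6 mm thick blade meets the lowest ring after about 9 mm and pushes it ahead, out of the column onto the outlet tongue, where it stays when the slide is drawn back. The stack rests on the blade until the blade is back out of the column.
- slide_knob (a point): Middle of the slide's black upright knob, 52 mm above the bench, moving with the slide. Knob 24 mm long (x), 14 mm wide (y), from 30 to 65 mm above the bench. x is level, the push direction; y across; z up. Slide fully back: 125 mm behind the stack's middle. Aluminium magazine fixed to the bench: rails beside the blade to 31 mm above the bench, column 41 mm square to 58 mm.
- ring_1: Lowest of four like bearing rings stacked flat in the magazine; 30 mm diameter, 8 mm high, 50 g. Origin: centre of its underside, z up. The slide drives it 71 mm in the push direction onto the outlet tongue (20 mm wide, top 20 mm above the bench), which it overhangs 5 mm either side, so fingers fit beside it; low lip 96 mm from the stack. A lone ring on the bench is not meant.
- ring_2: Second ring from below in the magazine, same size; origin at the centre of its underside. It starts 28 mm above the bench and lies 20 mm above it once the stack has dropped.
- kit_tray: Open shallow tray 120 x 200 x 32 mm, fixed, with a motor (79 x 38 x 38 mm, fixed, lying along x) in one half. Origin: centre of the underside; x along the short side, y along the long side, z up. Inner floor 2 mm above the underside, inside 108 (x) by 188 mm (y), walls 4 mm thick, 32 mm high. Motor's middle at y = +60 mm; the floor from y = -94 to +40 mm is free.
Things that resemble listed ones, but are neither listed nor needed, are in the scene too. There is more than one size of the kit_tray; the job needs the larger.

How it is judged:
By the outcome, as a careful person would: the job done as asked, in the order asked, and still so for the second after the job is handed in, with the robot touching nothing.
It also fails if it takes over 53 s, if anything falls off the work surface, if the arm or the gripper's body presses on something with over 40 N, if the wrist force passes 120 N, or if a joint passes its speed limit or range.

## Working session

There is one attempt and no reset: what is moved stays moved. The work goes in short steps, Python scripts to look and compute and a tool call to move; the robot and the scene stay as the last step left them, time stands still between calls to the robot, and variables do not carry over. Pictures are saved under pics/ and viewed, at most 10 in all, crops included, and the job is handed in when it is done.

Besides the shell and the picture viewer there is one more tool, called after ">>>" by a JSON object that holds its "name" and its "arguments", one argument or row to a line. move_arm: Moves the arm, as the interface text tells. Its arguments: {"type":"object","properties":{"moves":{"type":"string"},"gripper":{"type":"number"},"force":{"type":"number"}},"required":["moves"]}

```bash
mkdir -p pics; cat > h.py <<'E'
import numpy as np, cv2
from workcell import r
def snap(n,f):
    im=r.read_camera(n); cv2.imwrite(f,cv2.cvtColor(im,cv2.COLOR_RGB2BGR)); return im
def ray(n,u,v):
    c=r.get_calibration(n); f=240/np.tan(np.radians(c["fovy"]/2))
    d=np.array(c["rotation"])@np.array([(u-c["cx"])/f,(v-c["cy"])/f,1]); return np.array(c["origin"]),d
def onz(n,u,v,z):
    o,d=ray(n,u,v); return o+d*(z-o[2])/d[2]
def proj(n,p):
    c=r.get_calibration(n); f=240/np.tan(np.radians(c["fovy"]/2))
    q=np.array(c["rotation"]).T@(np.array(p)-np.array(c["origin"])); return q[0]/q[2]*f+c["cx"],q[1]/q[2]*f+c["cy"]
E
python3 - <<'E'
from h import *
for n in("scene","top"):
    snap(n,f"pics/{n}0.png"); print(r.get_calibration(n))
s=r.state(); print(s["t"],s["tool_pos"],s["ee_rot"],s["grip_width"])
E
```

```text
{'fovy': 48.46821120458839, 'cx': 321.95067383641225, 'cy': 225.8338102740688, 'origin': array([-0.29157791, -0.81316232,  0.64943225]), 'rotation': array([[ 0.73591523, -0.30434364,  0.6048171 ],
       [-0.67682625, -0.3065241 ,  0.66929008],
       [-0.01830317, -0.90189685, -0.43156352]])}
{'fovy': 51.314179382402784, 'cx': 321.43538114482374, 'cy': 240.653910807068, 'origin': array([0.39913858, 0.09079547, 1.23535775]), 'rotation': array([[-0.01199638, -0.99327493,  0.11515641],
       [-0.99992705,  0.0117542 , -0.00278192],
       [ 0.00140964, -0.11518139, -0.99334348]])}
0.1 [0.19407256 0.6460091  0.19983403] [[ 9.57707509e-01 -2.87743376e-01 -2.78825338e-04]
 [-2.87743475e-01 -9.57706458e-01 -1.42586349e-03]
 [ 1.43249948e-04  1.44579035e-03 -9.99998945e-01]] 0.9989982692897841
```

View pics/scene0.png

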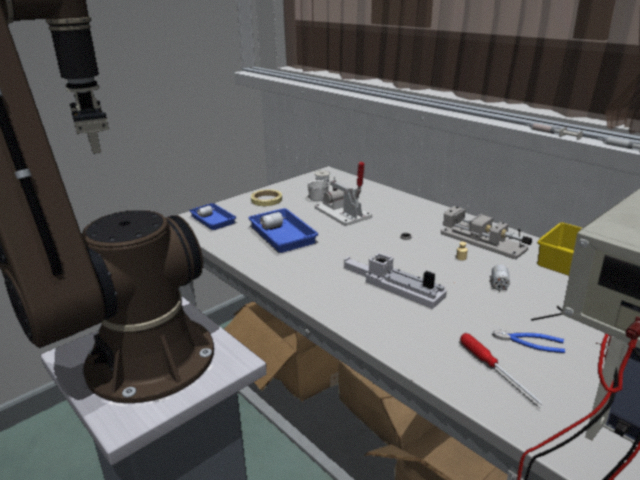

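View pics/top0.png

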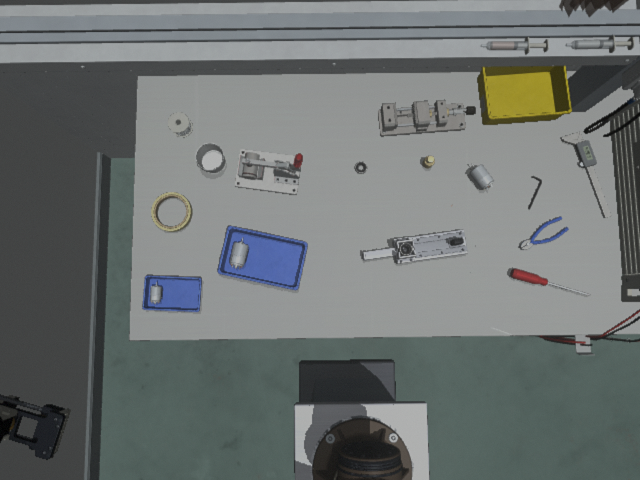

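The top view shows the magazine with its column near (405,248), its knob near (456,240) and the tongue going left to (362,255). The larger tray is centred near (263,258), with the motor at its left end. I'll zoom in on these.

```bash
python3 - <<'E'
from h import *
im=cv2.imread("pics/top0.png"); a=cv2.resize(im[220:275,350:480],None,fx=6,fy=6,interpolation=cv2.INTER_CUBIC)
sc=cv2.imread("pics/scene0.png"); b=cv2.resize(sc[245:310,340:452],(780,260+0),interpolation=cv2.INTER_CUBIC)
b=cv2.resize(sc[245:310,340:452],None,fx=4,fy=4,interpolation=cv2.INTER_CUBIC)
c=np.zeros((330+260,780,3),np.uint8); c[:330]=a; c[330:,:448]=b; cv2.imwrite("pics/crop.png",c)
hsv=cv2.cvtColor(im,cv2.COLOR_BGR2HSV); m=cv2.inRange(hsv,(105,120,50),(125,255,255))
m[:, 320:]=0
cs=[c for c in cv2.findContours(m,0,2)[0] if cv2.contourArea(c)>500]
for c in cs:
    # rim top at z=.032
    p=np.array([onz("top",*q[0],.032)[:2] for q in c]).astype(np.float32)
    print(cv2.contourArea(c),cv2.minAreaRect(p),cv2.boxPoints(cv2.minAreaRect(p)))
    x,y,w,h=cv2.boundingRect(c);print(x,y,w,h)
# magazine knob: dark blob
g=cv2.cvtColor(im,cv2.COLOR_BGR2GRAY); 
for (x0,x1) in((440,475),(390,420)):
    k=(g[225:262,x0:x1]<60).astype(np.uint8); n,_,st,ce=cv2.connectedComponentsWithStats(k)
    for i in range(1,n):
        if st[i,4]>15: print(st[i]+[x0,225,0,0,0],ce[i]+[x0,225])
E
```

```text
1730.0 ((0.4165417551994324, 0.44751986861228943), (0.134367898106575, 0.08016446977853775), 86.89918518066406) [[0.372884   0.38260245]
 [0.45293114 0.3782661 ]
 [0.4601995  0.5124373 ]
 [0.38015237 0.51677364]]
143 276 58 36
3813.5 ((0.4999268054962158, 0.23086632788181305), (0.19736246764659882, 0.1176789179444313), 77.12580108642578) [[0.4205792  0.14777586]
 [0.5352999  0.12155569]
 [0.5792744  0.3139568 ]
 [0.4645537  0.34017697]]
218 226 89 64
[450 238  13   7  61] [455.81967213 241.31147541]
[402 245   9   8  33] [406.75757576 248.09090909]
```

View pics/crop.png

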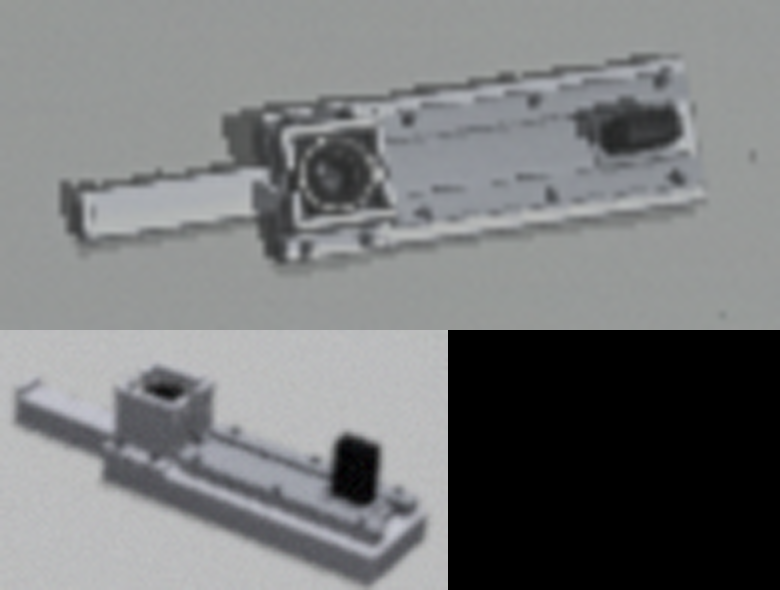

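The crop shows the column top around crop (339,175), which is px (406.5,249.2). The knob top spans to crop x≈686, and the tongue's midline runs (80,212)→(260,190). Next I'll turn these into world poses.

```bash
python3 - <<'E'
from h import *
C=lambda x,y,z:onz("top",350+(x-2.5)/6,220+(y-2.5)/6,z)
col=C(339,175,.058); print("col",col, C(337,170,.058))
for a,b,z in(((352,105),(683,58),.031),((290,258),(700,198),.031),((82,212),(258,190),.02)):
    p,q=C(*a,z),C(*b,z); d=p-q; print(p,q,np.degrees(np.arctan2(d[1],d[0])))
print("railmid", (C(683,58,.031)+C(700,198,.031))/2)
print("knob", C(650,129,.065), C(686,129,.065))
S=lambda x,y,z:onz("scene",340+(x-1.5)/4,245+(y-330-1.5)/4,z)
print("scene knob top",S(357,440,.065)); print("scene col",S(163,384,.058))
T=onz("top",239.5,255,.038)
print("motor",T)
R=np.array(r.state()["ee_rot"]); 
E
```

```text
col [ 0.51395401 -0.11272987  0.058     ] [ 0.51594625 -0.11200265  0.058     ]
[ 0.54499319 -0.12355887  0.031     ] [ 0.56260954 -0.25847479  0.031     ] 97.4391843417575
[ 0.4832651  -0.09661494  0.031     ] [ 0.50553777 -0.26278546  0.031     ] 97.63414321287463
[ 0.50377913 -0.01424918  0.02      ] [ 0.51191525 -0.08611585  0.02      ] 96.45902420966614
railmid [ 0.53407366 -0.26063012  0.031     ]
knob [ 0.52998692 -0.23437654  0.065     ] [ 0.52981937 -0.24853394  0.065     ]
scene knob top [ 0.53461879 -0.23623402  0.065     ]
scene col [ 0.51650675 -0.11467335  0.058     ]
motor [0.50556105 0.2848124  0.038     ]
```

```bash
cat >> h.py <<'E'
from scipy.spatial.transform import Rotation as Ro
U=np.array([-.1305,.9914,0]); COL=np.array([.515,-.113,0])
def Rd(deg):
    a=np.radians(deg); x=np.array([np.cos(a),np.sin(a),0]); z=np.array([0,0,-1.]); return np.c_[x,np.cross(z,x),z]
def go(*ts):
    "targets: (x,y,z,toolx angle); prints shift cm + turn deg of each in the current tool frame"
    s=r.state(); R=np.array(s["ee_rot"]); p=np.array(s["tool_pos"])
    for t in ts:
        print(np.round(R.T@(np.array(t[:3])-p)*100,2),np.round((Ro.from_matrix(R.T@Rd(t[3]))).as_rotvec(degrees=True),1))
    print("t",s["t"],"pos",p.round(4),"F",np.round(s["force"],1),"grip",s["grip_width"],s["finger_force"])
E
python3 - <<'E'
from h import *
go((.33,.43,.2,-40),(.45,.25,.2,-60),(.50,0,.2,-82.5),(.5315,-.2355,.2,-82.5),(.5315,-.2355,.12,-82.5))
E
```

```text
[1.923e+01 1.678e+01 1.000e-02] [ 0.1 -0.  23.3]
[3.591e+01 3.056e+01 3.000e-02] [ 0.1 -0.  43.3]
[47.89 53.07  0.07] [ 0.1 -0.1 65.8]
[57.68 74.71  0.1 ] [ 0.1 -0.1 65.8]
[57.68 74.7   8.1 ] [ 0.1 -0.1 65.8]
t 0.1 pos [0.1941 0.646  0.1998] F [-0.2 -0.1 -0.6] grip 0.9989982692897841 0.0
```

>>> {"name": "move_arm", "arguments": {
  "moves": "4.3 3.7 0 0 0 7; 8.6 7.4 0 0 0 14; 12.9 11.1 0 0 0 21; 17.2 14.8 0 0 0 28; 21.5 18.5 0 0 0 35",
  "gripper": 0
}}

```text
t: 0.72
tool_pos: [0.3474, 0.4056, 0.2005]
ee_rot: [[0.617, -0.787, -0.0], [-0.787, -0.617, -0.0], [0.0, 0.0, -1.0]]
force: [1.4, 0.4, 0.2]
grip_width: 0.523
finger_force: 0.0
```

```bash
python3 - <<'E'
from h import *
go((.45,.25,.2,-70),(.50,0,.2,-82.5),(.5315,-.2355,.2,-82.5))
E
```

```text
[18.57  1.52  0.05] [ 0.  -0.  18.1]
[41.34 13.    0.06] [ 0.  -0.  30.6]
[6.182e+01 2.504e+01 6.000e-02] [ 0.  -0.  30.6]
t 0.725 pos [0.3474 0.4056 0.2005] F [1.4 0.4 0.2] grip 0.5232836941994533 0.0
```

>>> {"name": "move_arm", "arguments": {
  "moves": "6 0.5 0 0 0 7; 12 1 0 0 0 14; 18 1.5 0 0 0 22; 23.5 4 0 0 0 28; 29 6.8 0 0 0 30.6"
}}

```text
t: 1.35
tool_pos: [0.4733, 0.1357, 0.2003]
ee_rot: [[0.131, -0.991, -0.0], [-0.991, -0.131, -0.0], [0.0, 0.001, -1.0]]
force: [1.3, 0.8, 0.2]
grip_width: 0.498
finger_force: 0.0
```

```bash
python3 - <<'E'
from h import *
go((.50,0,.2,-82.5),(.5315,-.2355,.2,-82.5))
E
```

```text
[13.8  -0.86  0.04] [ 0. -0.  0.]
[37.56 -0.89  0.04] [ 0. -0.  0.]
t 1.35 pos [0.4733 0.1357 0.2003] F [1.3 0.8 0.2] grip 0.4983257198142845 0.0
```

>>> {"name": "move_arm", "arguments": {
  "moves": "6 -0.3 0 0 0 0; 12 -0.9 0 0 0 0; 18 -0.9 0 0 0 0; 24 -0.9 0 0 0 0; 30 -0.9 0 0 0 0"
}}

```text
t: 1.98
tool_pos: [0.522, -0.1604, 0.2006]
ee_rot: [[0.134, -0.991, -0.0], [-0.991, -0.134, 0.0], [-0.0, 0.0, -1.0]]
force: [0.8, -0.0, 0.4]
grip_width: 0.5
finger_force: 0.0
```

>>> {"name": "move_arm", "arguments": {
  "moves": "4 0 0 0 0 0; 7.5 0 2 0 0 0; 7.5 0 6 0 0 0; 7.5 0 10.5 0 0 0; 7.5 0 11.5 0 0 0"
}}

```text
t: 2.6
tool_pos: [0.5298, -0.2325, 0.0826]
ee_rot: [[0.133, -0.991, -0.006], [-0.991, -0.133, 0.001], [-0.002, 0.006, -1.0]]
force: [0.8, 0.4, 0.1]
grip_width: 0.5
finger_force: 0.0
```

```bash
python3 - <<'E'
from h import *
go((.5315,-.2355,.04,-82.5))
b=snap("scene","pics/s1.png"); a=snap("top","pics/t1.png")
c=np.zeros((560,780,3),np.uint8); c[:280,:480]=cv2.resize(a[220:275+15,350:470],None,fx=4,fy=4,interpolation=2)[:280]
c[280:,:560]=cv2.resize(b[220:290,320:460],None,fx=4,fy=4,interpolation=2)
cv2.imwrite("pics/c1.png",c[:,:,::-1])
E
```

```text
[ 0.32 -0.16  4.26] [0.3 0.1 0.1]
t 2.6 pos [ 0.5298 -0.2325  0.0826] F [0.8 0.4 0.1] grip 0.49973395038437185 0.0
```

View pics/c1.png

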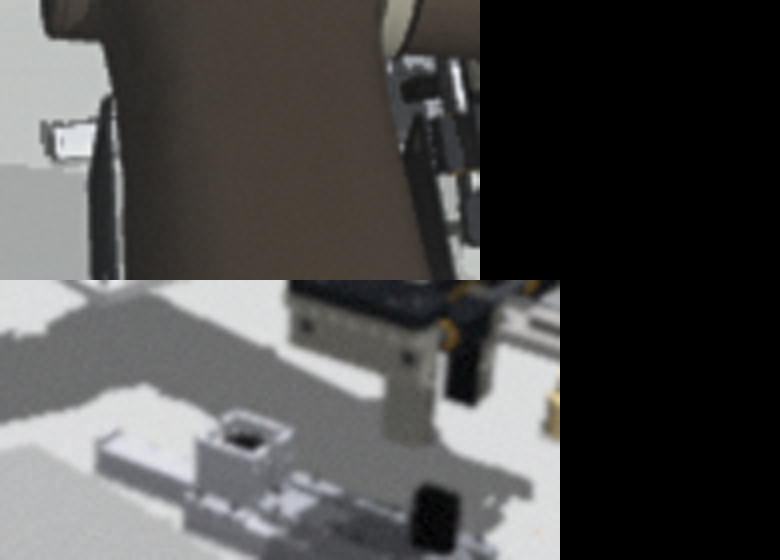

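The fingers hover astride the knob (scene crop: finger tips at (410,440) and (470,395), knob at (435,515)). I'll descend, close and grip.

>>> {"name": "move_arm", "arguments": {
  "moves": "0.3 -0.1 1.4 0 0 0; 0.3 -0.1 2.8 0 0 0; 0.3 -0.1 4.1 0 0 0; 0.3 -0.1 4.2 0 0 0; 0.3 -0.1 4.2 0 0 0"
}}

```text
t: 3.32
tool_pos: [0.5337, -0.2356, 0.0437]
ee_rot: [[0.134, -0.991, -0.0], [-0.991, -0.134, -0.0], [0.0, 0.0, -1.0]]
force: [-0.5, -0.7, -0.6]
grip_width: 0.505
finger_force: 0.0
```

>>> {"name": "move_arm", "arguments": {
  "moves": "0 0 0 0 0 0; 0 0 0 0 0 0; 0 0 0 0 0 0; 0 0 0 0 0 0; 0 0 0 0 0 0",
  "gripper": -1,
  "force": 25
}}

```text
t: 3.95
tool_pos: [0.5336, -0.2357, 0.0437]
ee_rot: [[0.134, -0.991, 0.0], [-0.991, -0.134, -0.0], [0.0, -0.0, -1.0]]
force: [-0.1, 0.2, -0.6]
grip_width: 0.03
finger_force: 0.0
```

```bash
python3 - <<'E'
from h import *
print(r.state()["grip_width"],r.state()["finger_force"])
b=snap("scene","pics/s2.png")
cv2.imwrite("pics/c2.png",cv2.resize(b[210:310,330:460],None,fx=5,fy=5,interpolation=2)[:,:,::-1])
for z in (.03,.0437,.065): print(proj("scene",(.5336,-.2357,z)))
E
```

```text
0.029597127105046122 0.0
(np.float64(427.28050302187637), np.float64(286.1949785874698))
(np.float64(427.7068899461019), np.float64(280.76244622322673))
(np.float64(428.37861329959975), np.float64(272.20411891447276))
```

View pics/c2.png

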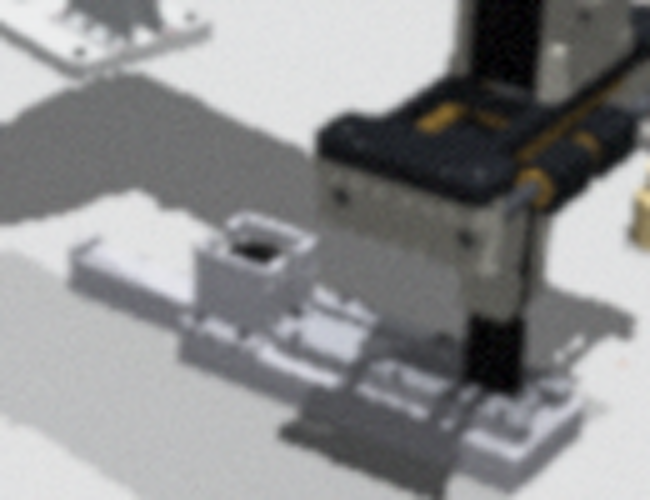

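```bash
python3 - <<'E'
from h import *
Y=np.array([-.991,-.134,0])
def c1(p): u,v=proj("scene",p); return np.round([(u-320)*4,(v-220)*4+280])
def c2(p): u,v=proj("scene",p); return np.round([(u-330)*5,(v-210)*5])
p=np.array([.5298,-.2325,.0826])
print("near/far tips inner pred c1",c1(p+Y*.022),c1(p-Y*.022),c1(p+Y*.043),c1(p-Y*.043))
k=np.array([.5336,-.2357,0])
print("knob box corners c2 if at TCP")
for z in(.03,.065):
  for a,b in((.012,.007),(.012,-.007),(-.012,.007),(-.012,-.007)): print(z,c2(k+a*U+b*Y+[0,0,z]))
g=cv2.cvtColor(cv2.imread("pics/scene0.png"),6)[262:295,415:445]; g2=cv2.cvtColor(cv2.imread("pics/s2.png"),6)[262:295,415:445]
for m in(g,g2):
    n,_,st,ce=cv2.connectedComponentsWithStats((m<40).astype(np.uint8)); print([ (s+[415,262,0,0,0]).tolist() for s in st[1:] if s[4]>20])
E
```

```text
near/far tips inner pred c1 [405. 477.] [447. 444.] [385. 493.] [466. 429.]
knob box corners c2 if at TCP
0.03 [454. 379.]
0.03 [470. 365.]
0.03 [503. 397.]
0.03 [519. 383.]
0.065 [459. 309.]
0.065 [475. 296.]
0.065 [509. 327.]
0.065 [525. 313.]
[[423, 272, 11, 16, 139]]
[[423, 273, 12, 16, 148]]
```

The knob is unmoved, and the shut fingers seem to end above it. I'll check the fingertip position against the start picture, where the gripper was clearly visible (fingertip near scene px (96,152)).

```bash
python3 - <<'E'
from h import *
print(proj("scene",(.194,.646,.2)),proj("top",(.194,.646,.2)))
X=np.array([.9577,-.2877,0]);Y=np.array([-.2877,-.9577,0])
for s in(-1,1):
  for d in (.044,.065): print(s,d,np.round(proj("scene",np.array([.194,.646,.2])+s*d*Y)),np.round(proj("top",np.array([.194,.646,.2])+s*d*Y)))
a=cv2.imread("pics/scene0.png")[80:170,50:130];b=cv2.imread("pics/top0.png")[390:470,0:90]
c=np.zeros((450,800,3),np.uint8);c[:450,:400]=cv2.resize(a,None,fx=5,fy=5,interpolation=2);c[:355,400:]=cv2.resize(b,None,fx=4.44,fy=4.44,interpolation=2)[:355,:400]
cv2.imwrite("pics/c3.png",c)
E
```

```text
(np.float64(95.4517034080229), np.float64(156.75506615212925)) (np.float64(45.46358630220658), np.float64(404.76359812425585))
-1 0.044 [ 94. 152.] [ 25. 399.]
-1 0.065 [ 93. 150.] [ 15. 396.]
1 0.044 [ 97. 161.] [ 66. 411.]
1 0.065 [ 98. 164.] [ 76. 414.]
```

View pics/c3.png

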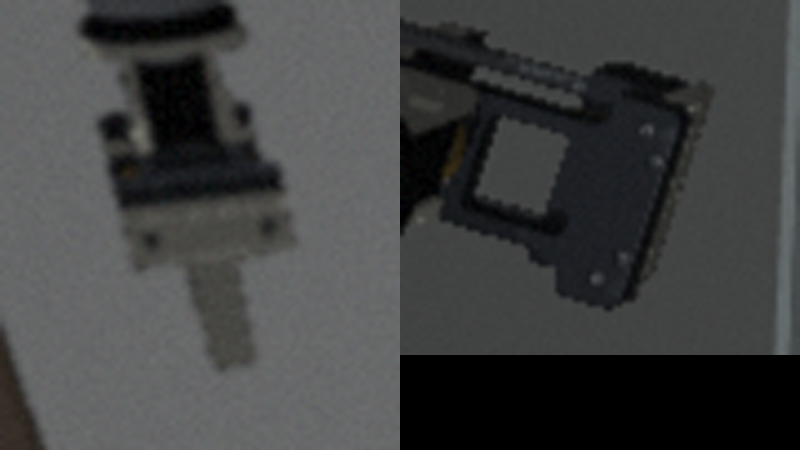

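In the start picture the near fingertip is at px (97.6,153), but the reported TCP projects to about (97.5,162). The real tips are therefore about 24 mm higher than reported. I shut the fingers just above the knob, so I'll open, go lower while watching the force, and grip again.

>>> {"name": "move_arm", "arguments": {
  "moves": "0 0 -0.3 0 0 0; 0 0 -0.3 0 0 0; 0 0 -0.3 0 0 0; 0 0 -0.3 0 0 0; 0 0 -0.3 0 0 0",
  "gripper": 0
}}

```text
t: 4.62
tool_pos: [0.5336, -0.2356, 0.0466]
ee_rot: [[0.134, -0.991, -0.0], [-0.991, -0.134, 0.0], [-0.0, 0.0, -1.0]]
force: [1.3, 0.8, 0.3]
grip_width: 0.482
finger_force: 0.0
```

>>> {"name": "move_arm", "arguments": {
  "moves": "0 0 0.8 0 0 0; 0 0 1.5 0 0 0; 0 0 2.0 0 0 0; 0 0 2.2 0 0 0; 0 0 2.2 0 0 0"
}}

```text
t: 5.25
tool_pos: [0.5336, -0.2356, 0.0245]
ee_rot: [[0.134, -0.991, -0.0], [-0.991, -0.134, -0.0], [-0.0, 0.0, -1.0]]
force: [0.6, -0.1, -0.1]
grip_width: 0.502
finger_force: 0.0
```

>>> {"name": "move_arm", "arguments": {
  "moves": "0 0 0 0 0 0; 0 0 0 0 0 0; 0 0 0 0 0 0; 0 0 0 0 0 0; 0 0 0 0 0 0",
  "gripper": -1,
  "force": 8
}}

```text
t: 5.88
tool_pos: [0.5325, -0.2357, 0.0246]
ee_rot: [[0.133, -0.991, -0.002], [-0.991, -0.133, 0.0], [-0.0, 0.002, -1.0]]
force: [-5.0, -1.2, 4.3]
grip_width: 0.159
finger_force: 8.0
```

The knob is gripped (14 mm). Next comes the push, which is along tool −x.

>>> {"name": "move_arm", "arguments": {
  "moves": "0 0.1 0 0 0 0; -0.3 0.1 0 0 0 0; -1 0.1 0 0 0 0; -2 0.1 0 0 0 0; -3 0.1 0 0 0 0",
  "gripper": -1,
  "force": 30
}}

```text
t: 6.5
tool_pos: [0.5286, -0.2057, 0.0247]
ee_rot: [[0.134, -0.991, 0.0], [-0.991, -0.134, -0.0], [0.0, -0.0, -1.0]]
force: [-1.9, -3.9, 1.8]
grip_width: 0.156
finger_force: 30.0
```

>>> {"name": "move_arm", "arguments": {
  "moves": "-1 0 0 0 0 0; -2 0 0 0 0 0; -3 0 0 0 0 0; -3.8 0 0 0 0 0; -4.2 0 0 0 0 0"
}}

```text
t: 7.12
tool_pos: [0.5231, -0.1638, 0.0247]
ee_rot: [[0.134, -0.991, 0.0], [-0.991, -0.134, 0.0], [-0.0, -0.0, -1.0]]
force: [-1.4, -2.7, -0.2]
grip_width: 0.156
finger_force: 30.0
```

Total so far is 72.5 mm. I'll creep to the stop.

>>> {"name": "move_arm", "arguments": {
  "moves": "-0.2 0 0 0 0 0; -0.4 0 0 0 0 0; -0.6 0 0 0 0 0; -0.7 0 0 0 0 0; -0.7 0 0 0 0 0"
}}

```text
t: 7.75
tool_pos: [0.5223, -0.1578, 0.0247]
ee_rot: [[0.134, -0.991, 0.0], [-0.991, -0.134, -0.0], [0.0, -0.0, -1.0]]
force: [0.6, -4.5, -1.0]
grip_width: 0.153
finger_force: 30.0
```

>>> {"name": "move_arm", "arguments": {
  "moves": "-0.1 0 0 0 0 0; -0.2 0 0 0 0 0; -0.3 0 0 0 0 0; -0.3 0 0 0 0 0; -0.3 0 0 0 0 0"
}}

```text
t: 8.38
tool_pos: [0.5223, -0.1575, 0.0248]
ee_rot: [[0.134, -0.991, 0.001], [-0.991, -0.134, -0.003], [0.003, -0.0, -1.0]]
force: [3.6, -23.5, -6.3]
grip_width: 0.156
finger_force: 30.0
```

The slide has hit its stop (78.8 mm travelled, 24 N). Now I'll draw it back 80 mm.

>>> {"name": "move_arm", "arguments": {
  "moves": "0.8 0 0 0 0 0; 1.8 0 0 0 0 0; 2.8 0 0 0 0 0; 3.8 0 0 0 0 0; 4.8 0 0 0 0 0"
}}

```text
t: 9.0
tool_pos: [0.5281, -0.2026, 0.0247]
ee_rot: [[0.134, -0.991, -0.0], [-0.991, -0.134, 0.0], [-0.0, 0.0, -1.0]]
force: [-0.3, 3.0, 2.3]
grip_width: 0.149
finger_force: 30.0
```

>>> {"name": "move_arm", "arguments": {
  "moves": "1 0 0 0 0 0; 2 0 0 0 0 0; 2.8 0 0 0 0 0; 3.2 0 0 0 0 0; 3.4 0 0 0 0 0"
}}

```text
t: 9.62
tool_pos: [0.5325, -0.2361, 0.0247]
ee_rot: [[0.133, -0.991, -0.0], [-0.991, -0.133, -0.0], [0.0, 0.0, -1.0]]
force: [-1.9, 2.5, 1.8]
grip_width: 0.158
finger_force: 30.0
```

>>> {"name": "move_arm", "arguments": {
  "moves": "0.1 0 0 0 0 0; 0.2 0 0 0 0 0; 0.3 0 0 0 0 0; 0.4 0 0 0 0 0; 0.4 0 0 0 0 0"
}}

```text
t: 10.25
tool_pos: [0.5326, -0.2373, 0.0246]
ee_rot: [[0.134, -0.991, -0.001], [-0.991, -0.134, 0.003], [-0.003, 0.0, -1.0]]
force: [-3.6, 14.7, 7.5]
grip_width: 0.154
finger_force: 30.0
```

>>> {"name": "move_arm", "arguments": {
  "moves": "0 0 0 0 0 0; 0 0 0 0 0 0; 0 0 -1 0 0 0; 0 0 -4 0 0 0; 0 0 -8 0 0 0",
  "gripper": 0
}}

```text
t: 10.88
tool_pos: [0.5325, -0.24, 0.1053]
ee_rot: [[0.133, -0.991, -0.002], [-0.991, -0.133, 0.0], [-0.0, 0.002, -1.0]]
force: [0.3, -0.1, -0.7]
grip_width: 0.5
finger_force: 0.0
```

>>> {"name": "move_arm", "arguments": {
  "moves": "-5 0 -4 0 0 0; -11 0 -6 0 0 0; -17 0 -6 0 0 0; -23 0 -6 0 0 0; -29 0 -6 0 0 0"
}}

```text
t: 11.5
tool_pos: [0.4942, 0.0493, 0.1658]
ee_rot: [[0.133, -0.991, 0.002], [-0.991, -0.133, 0.001], [-0.0, -0.002, -1.0]]
force: [0.5, 0.7, -0.6]
grip_width: 0.499
finger_force: 0.0
```

>>> {"name": "move_arm", "arguments": {
  "moves": "-6 0 0 0 0 0; -12 0 0 0 0 0; -15 0 0 0 0 0; -15 0 0 0 0 0; -15 0 0 0 0 0"
}}

```text
t: 12.12
tool_pos: [0.4743, 0.196, 0.165]
ee_rot: [[0.134, -0.991, 0.0], [-0.991, -0.134, -0.0], [0.0, -0.0, -1.0]]
force: [0.3, -0.7, -0.2]
grip_width: 0.5
finger_force: 0.0
```

```bash
python3 - <<'E'
from h import *
b=snap("scene","pics/s4.png"); a=snap("top","pics/t4.png")
c=np.zeros((590,780,3),np.uint8); c[:330]=cv2.resize(a[220:275,350:480],None,fx=6,fy=6,interpolation=2)
c[330:,:448]=cv2.resize(b[245:310,340:452],None,fx=4,fy=4,interpolation=2)
c[330:,460:780]=cv2.resize(b[150:280,180:340],None,fx=2,fy=2,interpolation=2)
cv2.imwrite("pics/c4.png",c[:,:,::-1])
go((.5057,-.0426,.15,-82.5)); print(proj("top",(.5057,-.0426,.028)),proj("scene",(.5057,-.0426,.028)))
for s in (-1,1): print(proj("scene",np.array(r.state()["tool_pos"])+np.array([.991,.134,0])*s*.032))
E
```

```text
[24.    0.06  1.49] [-0.  -0.   0.1]
t 12.225 pos [0.4744 0.1954 0.1649] F [ 0.8  0.7 -0.3] grip 0.5015075438149296 0.0
(np.float64(375.19594568262767), np.float64(253.70283387575097)) (np.float64(354.19336701806253), np.float64(260.2069198634627))
(np.float64(269.4748429648299), np.float64(187.89347324483333))
(np.float64(287.0766938078085), np.float64(180.57665722670626))
```

View pics/c4.png

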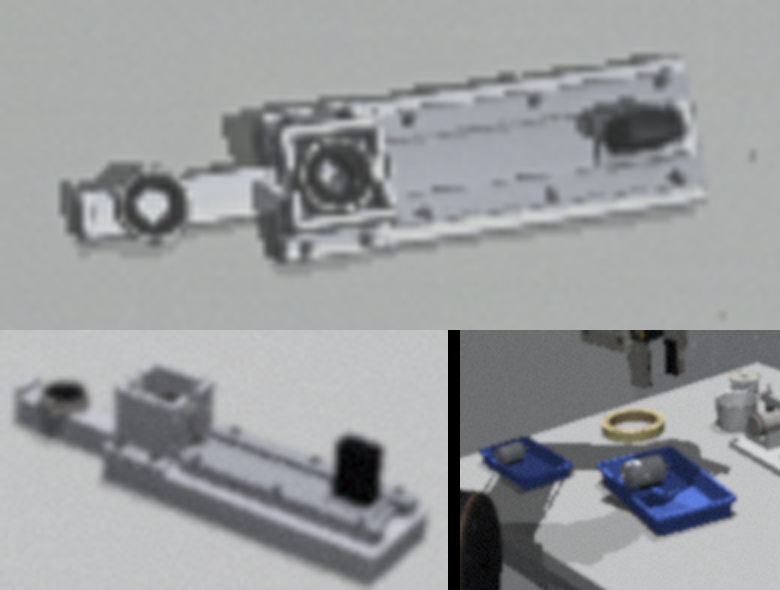

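The top crop shows the ring on the tongue at crop (154,206), px (375.3,253.9), exactly where predicted: world (0.5057,−0.0426). The slide is fully back and the remaining stack is seated. The open fingertips again appear about 25 mm above the reported TCP, with no lateral error. Next is the ring.

>>> {"name": "move_arm", "arguments": {
  "moves": "6 0 0 0 0 0; 12 0 0 0 0 0; 18 0 0 0 0 0; 23 0 0 0 0 0; 24 0.05 1.5 0 0 0"
}}

```text
t: 12.85
tool_pos: [0.5065, -0.045, 0.1505]
ee_rot: [[0.129, -0.992, 0.002], [-0.992, -0.129, 0.0], [0.0, -0.002, -1.0]]
force: [0.6, 0.5, -0.4]
grip_width: 0.5
finger_force: 0.0
```

>>> {"name": "move_arm", "arguments": {
  "moves": "0 0 3 0 0 0; 0 0 7 0 0 0; 0 0 10 0 0 0; 0 0 12 0 0 0; 0 0 12 0 0 0"
}}

```text
t: 13.48
tool_pos: [0.5043, -0.0421, 0.0281]
ee_rot: [[0.133, -0.991, -0.004], [-0.991, -0.133, -0.001], [0.0, 0.004, -1.0]]
force: [1.0, 0.2, -0.0]
grip_width: 0.499
finger_force: 0.0
```

```bash
python3 - <<'E'
from h import *
go((.5057,-.0426,-.010,-82.5))
E
```

```text
[ 0.06 -0.15  3.81] [ 0.2 -0.   0.1]
t 13.475 pos [ 0.5043 -0.0421  0.0281] F [ 1.   0.2 -0. ] grip 0.49872800699598907 0.0
```

>>> {"name": "move_arm", "arguments": {
  "moves": "0 0 1 0 0 0; 0 0 2 0 0 0; 0 0 3 0 0 0; 0 0 4 0 0 0; 0 0 4 0 0 0"
}}

```text
t: 14.1
tool_pos: [0.5052, -0.0418, -0.0112]
ee_rot: [[0.134, -0.991, -0.002], [-0.991, -0.134, -0.0], [0.0, 0.002, -1.0]]
force: [0.0, 0.2, -0.1]
grip_width: 0.498
finger_force: 0.0
```

>>> {"name": "move_arm", "arguments": {
  "moves": "0 0 0 0 0 0; 0 0 0 0 0 0; 0 0 0 0 0 0; 0 0 0 0 0 0; 0 0 0 0 0 0",
  "gripper": -1,
  "force": 12
}}

```text
t: 14.72
tool_pos: [0.5062, -0.0415, -0.0101]
ee_rot: [[0.134, -0.991, 0.001], [-0.991, -0.134, 0.0], [-0.0, -0.001, -1.0]]
force: [-0.5, -0.5, 2.5]
grip_width: 0.328
finger_force: 12.0
```

```bash
python3 - <<'E'
from h import *
go((.5057,-.0426,-.010,-82.5))
b=snap("scene","pics/s5.png"); cv2.imwrite("pics/c5.png",cv2.resize(b[215:290,330:430],None,fx=6,fy=6,interpolation=2)[:,:,::-1])
E
```

```text
[ 0.1   0.06 -0.01] [-0.   0.   0.2]
t 14.725 pos [ 0.5062 -0.0415 -0.0101] F [-0.5 -0.5  2.5] grip 0.32792013262514996 12.000074947320627
```

View pics/c5.png

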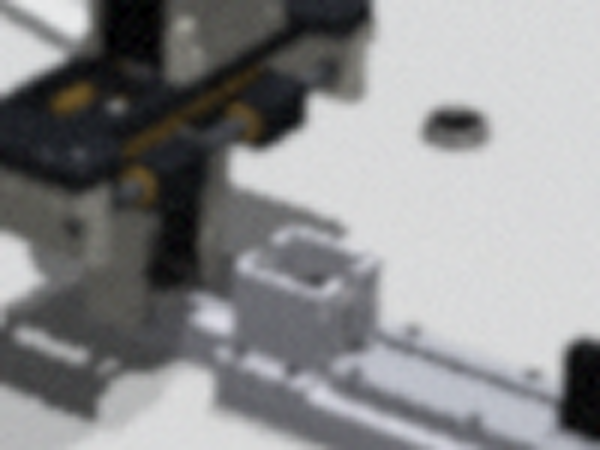

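The ring is gripped (about 29 mm) at the tongue; the fingers straddle it at crop (120–200,300). I'll lift it and carry it to the tray's free floor (centre (0.500,0.231), long axis 77°, motor at the +y end), aiming for (0.492,0.197).

>>> {"name": "move_arm", "arguments": {
  "moves": "0 0 -1 0 0 0; 0 0 -3 0 0 0; 0 0 -6 0 0 0; 0 0 -9 0 0 0; -2 0 -11 0 0 0"
}}

```text
t: 15.4
tool_pos: [0.5035, -0.0221, 0.1015]
ee_rot: [[0.132, -0.991, 0.001], [-0.991, -0.132, 0.0], [-0.0, -0.001, -1.0]]
force: [-0.0, 0.5, -0.8]
grip_width: 0.322
finger_force: 12.0
```

>>> {"name": "move_arm", "arguments": {
  "moves": "-4 -0.3 0 0 0 0; -9 -0.7 0 0 0 0; -14 -1.2 0 0 0 0; -19 -1.6 0 0 0 0; -21.8 -1.8 0 0 0 0"
}}

```text
t: 16.02
tool_pos: [0.4916, 0.1988, 0.1002]
ee_rot: [[0.135, -0.991, 0.0], [-0.991, -0.135, 0.0], [-0.0, -0.0, -1.0]]
force: [0.2, -0.1, -1.3]
grip_width: 0.324
finger_force: 12.0
```

```bash
python3 - <<'E'
from h import *
go((.4921,.1968,.02,-82.5),(.4921,.1968,-.023,-82.5))
E
```

```text
[ 0.21 -0.03  8.02] [-0.   0.   0.3]
[ 0.21 -0.02 12.32] [-0.   0.   0.3]
t 16.025 pos [0.4916 0.1988 0.1002] F [ 0.2 -0.1 -1.3] grip 0.32449734290619503 11.999620032465828
```

>>> {"name": "move_arm", "arguments": {
  "moves": "0.1 0 3 0 0 0; 0.1 0 6 0 0 0; 0.1 0 9 0 0 0; 0.1 0 11 0 0 0; 0.1 0 11.6 0 0 0"
}}

```text
t: 16.65
tool_pos: [0.4913, 0.195, -0.0172]
ee_rot: [[0.133, -0.991, -0.002], [-0.991, -0.133, -0.002], [0.001, 0.002, -1.0]]
force: [0.2, -0.6, -1.1]
grip_width: 0.322
finger_force: 12.0
```

>>> {"name": "move_arm", "arguments": {
  "moves": "0 0 0.1 0 0 0; 0 0 0.3 0 0 0; 0 0 0.4 0 0 0; 0 0 0.4 0 0 0; 0 0 0.4 0 0 0"
}}

```text
t: 17.27
tool_pos: [0.4922, 0.1958, -0.0201]
ee_rot: [[0.134, -0.991, 0.0], [-0.991, -0.134, 0.0], [-0.0, -0.0, -1.0]]
force: [0.6, -0.3, -0.5]
grip_width: 0.324
finger_force: 12.0
```

>>> {"name": "move_arm", "arguments": {
  "moves": "0 0 0.1 0 0 0; 0 0 0.2 0 0 0; 0 0 0.3 0 0 0; 0 0 0.3 0 0 0; 0 0 0.3 0 0 0"
}}

```text
t: 17.9
tool_pos: [0.4921, 0.1957, -0.0234]
ee_rot: [[0.134, -0.991, -0.0], [-0.991, -0.134, -0.0], [0.0, 0.0, -1.0]]
force: [0.6, -0.1, -0.6]
grip_width: 0.325
finger_force: 12.0
```

>>> {"name": "move_arm", "arguments": {
  "moves": "0 0 0.1 0 0 0; 0 0 0.2 0 0 0; 0 0 0.2 0 0 0; 0 0 0.2 0 0 0; 0 0 0.2 0 0 0"
}}

```text
t: 18.52
tool_pos: [0.4922, 0.1958, -0.0237]
ee_rot: [[0.134, -0.991, 0.001], [-0.991, -0.134, 0.0], [-0.0, -0.001, -1.0]]
force: [-7.1, -1.1, 19.5]
grip_width: 0.321
finger_force: 22.2
```

The fingertips are touching the tray floor, with the ring about 4 mm above it. I'll back off 1.5 mm and release.

>>> {"name": "move_arm", "arguments": {
  "moves": "0 0 -0.2 0 0 0; 0 0 -0.25 0 0 0; 0 0 -0.25 0 0 0; 0 0 -0.25 0 0 0; 0 0 -0.25 0 0 0"
}}

```text
t: 19.15
tool_pos: [0.492, 0.1956, -0.023]
ee_rot: [[0.134, -0.991, -0.0], [-0.991, -0.134, -0.0], [0.0, 0.0, -1.0]]
force: [-0.7, -0.6, -1.2]
grip_width: 0.328
finger_force: 12.0
```

>>> {"name": "move_arm", "arguments": {
  "moves": "0 0 0 0 0 0; 0 0 0 0 0 0; 0 0 0 0 0 0; 0 0 0 0 0 0; 0 0 0 0 0 0",
  "gripper": -0.1
}}

```text
t: 19.77
tool_pos: [0.4921, 0.1957, -0.0228]
ee_rot: [[0.134, -0.991, 0.0], [-0.991, -0.134, 0.0], [-0.0, -0.0, -1.0]]
force: [0.8, 0.2, -0.0]
grip_width: 0.455
finger_force: 0.0
```

>>> {"name": "move_arm", "arguments": {
  "moves": "0 0 -1 0 0 0; 0 0 -3 0 0 0; 0 0 -6 0 0 0; 0 0 -10 0 0 0; 0 0 -14 0 0 0"
}}

```text
t: 20.4
tool_pos: [0.492, 0.1955, 0.1192]
ee_rot: [[0.134, -0.991, 0.0], [-0.991, -0.134, 0.0], [-0.0, -0.0, -1.0]]
force: [1.2, 0.8, -0.3]
grip_width: 0.45
finger_force: 0.0
```

>>> {"name": "move_arm", "arguments": {
  "moves": "4 0 -2 0 0 0; 10 0 -4 0 0 0; 16 0 -4 0 0 0; 22 0 -4 0 0 0; 22 0 -4 0 0 0"
}}

```text
t: 21.02
tool_pos: [0.5212, -0.0259, 0.1579]
ee_rot: [[0.129, -0.992, 0.0], [-0.992, -0.129, -0.0], [0.0, -0.0, -1.0]]
force: [0.2, 2.0, 0.4]
grip_width: 0.451
finger_force: 0.0
```

```bash
python3 - <<'E'
from h import *
b=snap("scene","pics/s6.png"); a=snap("top","pics/t6.png")
c=np.zeros((600,780,3),np.uint8); c[:300,:440]=cv2.resize(a[220:295,210:320],None,fx=4,fy=4,interpolation=2)
c[300:,:450]=cv2.resize(b[190:265,235:347],(450,300),interpolation=2)
cv2.imwrite("pics/c6.png",c[:,:,::-1]); print(r.state()["t"],r.state()["tool_pos"])
print(proj("top",(.4922,.1958,.010)),proj("scene",(.4922,.1958,.010)))
E
```

```text
21.125 [ 0.52142277 -0.02310265  0.15770121]
(np.float64(277.54454256682106), np.float64(260.9781680531468)) (np.float64(286.63933121779473), np.float64(236.64212492210507))
```

View pics/c6.png

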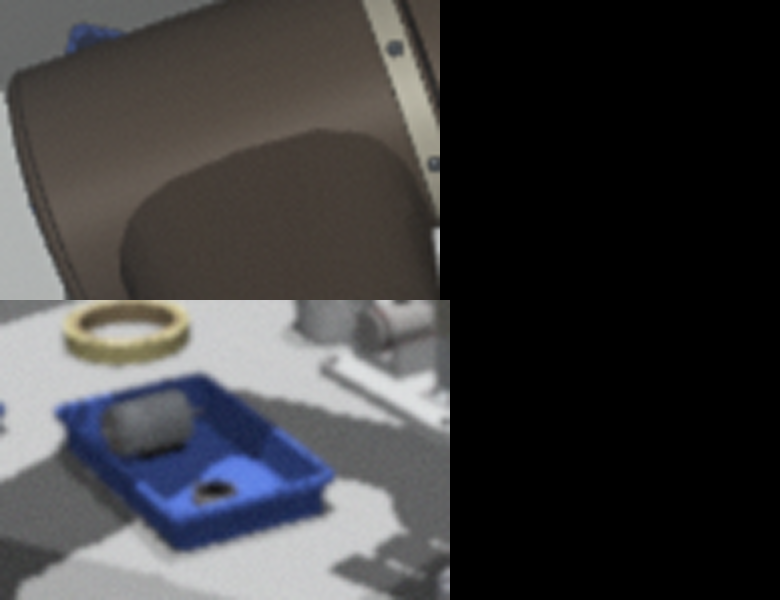

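The ring lies flat on the tray floor at scene crop (215,491), px about (288,238), close to the predicted (287,237). It is clear of the motor and the walls, and the gripper is well away.

```bash
python3 -c "
from workcell import r
print(r.job_done())"
```

```text
the job is handed in; nothing more can be done
None
```

The job is handed in, at about 21 s on the robot's clock: the slide was pushed fully in and drawn fully back, the stack dropped, and the ring lies flat on the larger tray's floor beside the motor.

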